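# Reload the carrier stacker and hold its recessed reset button

## Robot

A 7-joint arm with a two-finger parallel gripper is mounted at the origin on a cart in front of the work surface, level with it; the furniture and walls round the work are solid. World frame = base frame: x ahead of the robot, y to its left, z up, the work surface at z = 0. Lengths are in m, angles in rad, forces in N, time in s.
With the tool pointing down it reaches from about 0.425 to 0.875 m from the base axis. Payload 9.9 kg.
Tool frame: the origin (TCP) lies between the finger pads; the fingertips stand robot.finger_overhang ahead of it and the grasp point (between the pads) lies 6 mm ahead of it (robot.finger_overhang is the distance from the TCP to the fingertips, in m); z points along the fingers, y is the line along which they close (so a half turn about z gives the same grasp; the last joint's range is limited). The gripper opens to 85 mm and grips with 20 to 120 N. Pads are 22 mm wide; open, the fingers measure 114 mm over their backs; the gripper's body (76 mm by 85 mm) begins 54 mm behind the grasp point. The pads swing forward as they close: fully open they stand 13 mm farther back than shut.
Start: joints at [-1.296, 0.576, 0.025, 1.437, -0.015, 1.129, -0.057], TCP at [0.237, 0.632, 0.256] pointing down, gripper open.
Joint ranges: [-2.76, 2.76], [-0.34, 2.15], [-1.52, 1.57], [0.19, 2.46], [-1.09, 4.23], [0.17, 1.99], [-2.82, 2.82]. Speed limits (rad/s): [2.22, 2.22, 3.01, 3.01, 3.14, 3.14, 3.14].

## Interface

Orientations are given as a rotation vector (axis times angle).
In Python, from plant import robot gives the robot as it stands. The module is installed in compiled form; this text tells all that it offers.
- The arm moves only by the tool carry_out, never from a script. Its arguments are lists of equal length, an entry for each row: "gripper": the opening, from 0 (shut) to 1 (fully open); "delta_pos": the shift along the tool's x, y, z in mm, a list of three; "turn": the turn, a rotation vector about the tool's x, y, z in rad, a list of three. In form: {"gripper": [gripper, ...], "delta_pos": [[x, y, z], ...], "turn": [[wx, wy, wz], ...]}. A call has 1 to 5 rows; each row shifts and turns the commanded pose from where the row before left it, along the tool's axes as they then stand; what a row does not reach is not made up. A row lasts 1/12 s, in which the tool goes at most 41.7 mm and 7.16 degrees, less where a joint would pass 70% of its speed; a pose out of reach is approached as far as the arm can. A call is refused whole if a number of a shift passes 41.7 or a number of a turn 0.125, either way. A call with a gripper value outside its range is refused whole. The fingers move at their own pace and stop on an object; the grip force is fixed at half the most. Time passes only in rows, so rows that do not move let the fingers close. It gives the time, the measured TCP pose, the force, the opening and the grip force at its end, in the units of the state.
- robot.sense(): the state, without advancing time (a new reading comes with each control period).
- robot.camera(name): name is "scene" or "side" or "wrist"; returns the picture (400x640x3 uint8, red, green, blue); there is no depth.
- robot.calibration(name): a dict with "mtx" (3x3 intrinsics, pixels), "extrinsics" (4x4, takes a point from camera to world coordinates); the wrist camera has in their place "T_tool_cam" (4x4, takes a point from camera to tool coordinates, whose origin is the TCP and whose axes are the flange's). Camera axes: x right, y up, looking along -z (the intrinsics and any distortion apply to the point x, -y, -z); pixel columns grow to the right and rows downward; lengths in m; the calibration is good to about 2 mm. A picture is of the moment at which its call begins: read the wrist's pose just before it. calibration takes no time and is no camera call.
- robot.finish_job(): hands the job in; it is judged then, once.
Trained networks look in the newest picture that a camera, given by its name, has taken for a name from the list of things; names that differ only in an ending like _2 or _b are one class to them, and where a whole thing is asked for, a point or a joint stands for the part that bears it (a point fixed in the world has none). Each returns a list of dicts, best first, with "conf" (0 to 1); they miss things now and then, are a little off and sometimes report something else, mostly with a low value. They report only what shows in the picture. A call takes as long as a camera call. They do not tell look-alikes from the thing itself.
- robot.outline_of(camera, label): "mask" (400x640 bool, what is visible of it) and "bbox" ([centre column, centre row, width, height] in pixels, round what is visible of it).
The state is a dict: "time_s": time; "joints": joint angles; "joint_vel": joint speeds; "effort": joint torques, N m; "eef_pos": TCP position; "ee_rot": TCP orientation; "force": force on the tool from outside, world axes, zero at the start; "ft_torque": the same for the moment, N m; "finger_gap": finger opening in m; "grasp_force": force on a finger pad.
Only numpy, scipy, OpenCV 4.12 (cv2) and the standard library are available. Lean on these libraries where they do the work, as an engineer would, in place of code of your own. Each camera call takes 0.05 s, during which the arm holds its last target. There are 200 camera calls.

## Task

Reload the carrier stacker: lay both loose metal carrier plates flat on its raised bed, one on top of the other, squared up with the bed so that the edges are flush all round. Then take the reset pin out of its holder, reach its thin end down through the round hole in the stacker's control pod and hold the recessed button fully down; finish like that, still gripping the pin and holding the button down, and do not disturb the carton or the star-shaped spinner standing nearby.

Things in the scene. Friction and masses are not known exactly. Their poses are not given: they have to be found in the camera images.
- stacker: the carrier stacker, fixed to the table: a dark steel base 100 x 186 x 8 mm that carries a raised bare metal bed and, beside it, a grey control pod. Origin on the table under the middle of the unit; its x axis is the short side of the base (pointing away from the robot at yaw 0), y its long side (to the left), z up. The bed lies at y = -45 mm, the pod at y = +47 mm
- bed (a point): centre of the top face of the stacker's bed, 28 mm above the table. The bed is a block 54 mm along the stacker's x and 84 mm along its y, standing 20 mm proud of the base, the same outline as a carrier plate; the axes are the stacker's. There are no rims or guides; 15 mm of free space to the pod on its +y side
- aperture (a point): centre of the round hole in the top of the control pod, level with the pod's top face, 60 mm above the table. The hole is 16 mm in diameter through a 6 mm panel; the pod is 80 mm (x) by 70 mm (y), closed on all sides. The hole is too small for the fingers. Straight below it lies the recessed button
- button_top (a point): centre of the top face of the recessed button, a flat round pad of 24 mm diameter, 22 mm below the pod's top face when not pressed (38 mm above the table); moves down with it
- reset_button (a joint): travel of the recessed button in m: 0 released, 0.008 fully down. Spring: starts to move at 1.5 N, 5.5 N at the stop; springs back when let go
- plate_a: a carrier plate: flat slab of pale brushed aluminium 54 x 84 x 10 mm, 0.1 to 0.17 kg, with small dark nests drawn on top, lying loose on the table. Origin at the centre of its underside; x along the 54 mm side, y along the 84 mm side, z up. The two plates are alike and either may be the lower one; a half turn makes no difference. It can be gripped across the 54 mm side
- plate_b: the other carrier plate, the same as plate_a
- pin_holder: fixed grey plastic block 44 x 44 mm, 88 mm high, on a 60 x 60 x 4 mm foot, with an upright bore of 11 mm diameter in which the reset pin stands. Origin on the table under the bore. A large fixed bowl, 355 mm across with its rim 185 mm above the table, stands between the holder and plates on the left and the stacker on the right: carry things over it
- reset_pin: the reset pin, 130 mm long, 45 g: a steel rod of 8 mm diameter and 80 mm length (lower end) below a round black grip of 18 mm diameter and 50 mm length. Origin at the tip of the rod, z along the pin towards the grip (up), so the grip runs from z = 80 to 130 mm. It stands upright in the holder with the grip's shoulder on the holder's top face, the tip 8 mm above the table; it lifts straight out
- bearing_carton: bystander: closed white carton 60 x 85 x 45 mm, origin at the centre of its underside; to be left where it is
- star_spinner: bystander: six-armed star-shaped spinner 82 x 94 x 15 mm lying flat, origin at the centre of its underside; to be left where it is
Not all that is in view belongs to the job. What is shaped like the plate_a but purple is not meant.

How it is judged:
On the way, in this order (a step that is already met when the one before it is completed fails the run):
1. both carrier plates lie released on the bed in one flush pile (((x of plate_a in the frame of bed between -0.006 and 0.006 m and y of plate_a in the frame of bed between -0.006 and 0.006 m and z of plate_a in the frame of bed between -0.003 and 0.003 m and angle between the x axis of each of plate_a, plate_b and the x axis of bed, either way round below 0.1 rad and angle between each of plate_a, plate_b's own z axis and vertical below 0.06 rad and x of plate_b in the frame of bed between -0.006 and 0.006 m and y of plate_b in the frame of bed between -0.006 and 0.006 m and z of plate_b in the frame of bed between 0.007 and 0.013 m) or (x of plate_b in the frame of bed between -0.006 and 0.006 m and y of plate_b in the frame of bed between -0.006 and 0.006 m and z of plate_b in the frame of bed between -0.003 and 0.003 m and angle between the x axis of each of plate_b, plate_a and the x axis of bed, either way round below 0.1 rad and angle between each of plate_b, plate_a's own z axis and vertical below 0.06 rad and x of plate_a in the frame of bed between -0.006 and 0.006 m and y of plate_a in the frame of bed between -0.006 and 0.006 m and z of plate_a in the frame of bed between 0.007 and 0.013 m)) and contact force between the fingers and plate_a below 0.3 N and contact force between the fingers and plate_b below 0.3 N and linear speed of each of plate_a, plate_b below 0.02 m/s), for 0.2 s.
2. the reset pin, held by the fingers, reaches through the hole and holds the button down (all of step 1 and value of joint reset_button above 0.0065 m and contact force between reset_pin and reset_button above 2 N and contact force between the fingers and reset_pin above 2 N and horizontal distance between reset_pin and aperture below 0.008 m and z of reset_pin in the frame of aperture below -0.024 m and angle between reset_pin's own z axis and vertical below 0.2 rad), for 0.3 s.
At the end, for the whole second after the job is handed in: Both plates in one pile on the bed, centred within 6 mm each way and 0.1 rad, flat within 3 mm, released and still; the gripped pin is upright within 0.2 rad, its tip at least 24 mm down the hole and within 8 mm of its axis, holding the button over 6.5 of 8 mm down with over 2 N (all of step 2); the arm keeps its last pose, push and grip.
It fails at once if the carton or the star-shaped spinner is moved by more than 25 mm (distance of any of bearing_carton, star_spinner from where it was at the start of the episode above 0.025 m).
It also fails if it takes over 72 s, if anything falls off the work surface, if the arm or the gripper's body presses on something with over 40 N, if the wrist force passes 120 N, or if a joint passes its speed limit or range.

## Working session

There is one attempt and no reset: what is moved stays moved. The work goes in short steps, Python scripts to look and compute and a tool call to move; the robot and the scene stay as the last step left them, time stands still between calls to the robot, and variables do not carry over. Pictures are saved under pics/ and viewed, at most 10 in all, crops included, and the job is handed in when it is done.

Besides the shell and the picture viewer there is one more tool, called after "Request:" as name(argument=value, ...) on one line, values as JSON. carry_out: Moves the arm, as the interface text tells. Its arguments: {"type":"object","properties":{"gripper":{"type":"array"},"delta_pos":{"type":"array"},"turn":{"type":"array"}},"required":["gripper","delta_pos","turn"]}

```bash
ls; mkdir -p pics; cat > h.py <<'E'
import numpy as np, cv2
from scipy.spatial.transform import Rotation as R
from plant import robot
def cam(n):
    c=robot.calibration(n)
    if n=='wrist':
        s=robot.sense(); T=np.eye(4); T[:3,:3]=R.from_rotvec(s['ee_rot']).as_matrix(); T[:3,3]=s['eef_pos']
        return np.array(c['mtx']),T@np.array(c['T_tool_cam']),c
    return np.array(c['mtx']),np.array(c['extrinsics']),c
def ray(n,uv,z,K=None,E=None):
    if K is None: K,E,_=cam(n)
    uv=np.atleast_2d(np.float64(uv)); p=np.c_[uv,np.ones(len(uv))]@np.linalg.inv(K).T
    d=(p*[1,-1,-1])@E[:3,:3].T; o=E[:3,3]
    return o+d*((z-o[2])/d[:,2])[:,None]
def proj(n,P,K=None,E=None):
    if K is None: K,E,_=cam(n)
    P=np.atleast_2d(P); q=(P-E[:3,3])@E[:3,:3]*[1,-1,-1]; q=q@K.T
    return q[:,:2]/q[:,2:]
E
python3 - <<'E'
from h import *
print(robot.sense()); print(robot.finger_overhang)
a=[]
for n in ['scene','side','wrist']:
    K,E,c=cam(n); print(n,K.tolist(),E.round(3).tolist(),[k for k in c])
    im=robot.camera(n)[...,::-1]; cv2.imwrite(f'pics/{n}0.png',im)
    for l in ['plate_a','stacker','pin_holder','reset_pin','bearing_carton','star_spinner']:
        print(n,l,[(np.round(d['bbox']).tolist(),round(d['conf'],2)) for d in robot.outline_of(n,l)][:4])
E
```

```text
pics
{'time_s': 0.0, 'joints': array([-1.29582597,  0.57652583,  0.02484942,  1.43791186, -0.01503485,
        1.12897531, -0.05647387]), 'joint_vel': array([-0.00055873,  0.00082483, -0.00071528, -0.0015451 ,  0.0010646 ,
       -0.00017282, -0.00053971]), 'effort': array([-3.23699796e-04, -7.65757084e+01,  2.25005552e+00, -2.85972261e+01,
        1.52211118e-02,  1.27601641e-02, -5.97050712e-05]), 'eef_pos': array([0.2368508 , 0.63164734, 0.25544558]), 'ee_rot': array([-5.60432281e-01, -3.09095960e+00,  2.54286030e-03]), 'force': array([-0.18449393, -0.98306659,  0.03429845]), 'ft_torque': array([ 0.00313273, -0.06971405,  0.00465195]), 'grasp_force': 0.0, 'finger_gap': 0.08529769474021089}
0.025
scene [[474.4893251217285, 0.0, 321.1035501626609], [0.0, 474.4893251217285, 195.11888786228056], [0.0, 0.0, 1.0]] [[0.602, 0.537, -0.591, -0.594], [-0.799, 0.412, -0.439, -0.628], [0.008, 0.736, 0.677, 1.242], [0.0, 0.0, 0.0, 1.0]] ['mtx', 'extrinsics']
scene plate_a [([276.0, 174.0, 20.0, 18.0], 0.65), ([293.0, 196.0, 22.0, 16.0], 0.65)]
scene stacker [([448.0, 267.0, 64.0, 47.0], 0.71)]
[... 635 characters left out ...]
reset_pin [([316.0, 223.0, 19.0, 20.0], 0.59)]
side bearing_carton [([394.0, 194.0, 25.0, 20.0], 0.59)]
side star_spinner [([352.0, 240.0, 14.0, 6.0], 0.49)]
wrist [[298.1108864277206, 0.0, 322.56561941416925], [0.0, 298.1108864277206, 202.89523582094995], [0.0, 0.0, 1.0]] [[0.35, -0.898, -0.266, 0.17], [0.937, 0.336, 0.1, 0.656], [0.0, -0.284, 0.959, 0.374], [0.0, 0.0, 0.0, 1.0]] ['mtx', 'T_tool_cam']
wrist plate_a [([410.0, 327.0, 38.0, 51.0], 0.76), ([244.0, 353.0, 18.0, 17.0], 0.68), ([145.0, 381.0, 33.0, 21.0], 0.62)]
wrist stacker []
wrist pin_holder []
wrist reset_pin []
wrist bearing_carton [([168.0, 291.0, 48.0, 41.0], 0.97), ([244.0, 351.0, 17.0, 19.0], 0.31)]
wrist star_spinner []
```

View pics/side0.png

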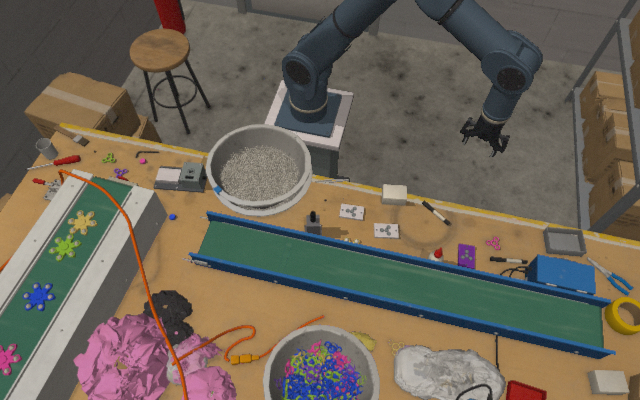

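View pics/scene0.png

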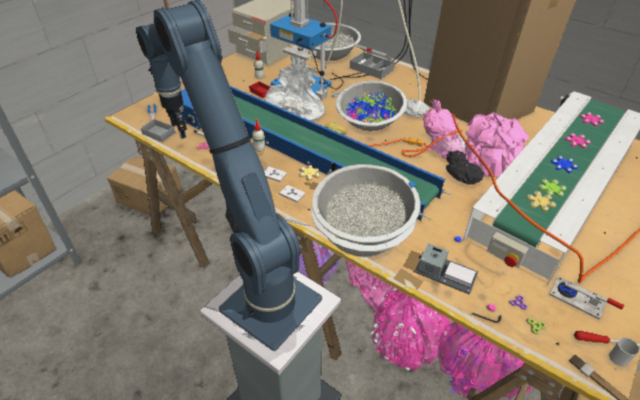

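```bash
python3 - <<'E'
from h import *
for uv,z in [((352,212),.01),((386,231),.01),((465,256),.01),((315,223),.1),((394,194),.03),((352,240),.01)]: print('side',uv,ray('side',uv,z).round(3))
for uv,z in [((276,174),.01),((293,196),.01),((448,267),.03),((309,172),.01)]: print('scene',uv,ray('scene',uv,z).round(3))
for uv in [(410,327),(244,353),(145,381),(168,291)]: print('wrist',uv,ray('wrist',uv,.01).round(3))
E
```

```text
side (352, 212) [[0.43  0.272 0.01 ]]
side (386, 231) [[0.477 0.402 0.01 ]]
side (465, 256) [[0.507 0.677 0.01 ]]
side (315, 223) [[0.553 0.166 0.1  ]]
side (394, 194) [[0.332 0.405 0.03 ]]
side (352, 240) [[0.539 0.294 0.01 ]]
scene (276, 174) [[0.472 0.389 0.01 ]]
scene (293, 196) [[0.413 0.252 0.01 ]]
scene (448, 267) [[ 0.44  -0.378  0.03 ]]
scene (309, 172) [[0.563 0.292 0.01 ]]
wrist (410, 327) [[0.492 0.672 0.01 ]]
wrist (244, 353) [[0.449 0.426 0.01 ]]
wrist (145, 381) [[0.444 0.26  0.01 ]]
wrist (168, 291) [[0.316 0.372 0.01 ]]
```

Request:
carry_out(gripper=[1,1,1,1,1], delta_pos=[[-30,-20,0],[-30,-20,0],[-30,-20,0],[-30,-20,0],[-30,-20,0]], turn=[[0,0,0],[0,0,0],[0,0,0],[0,0,0],[0,0,0]])

```text
time_s: 1.47
eef_pos: [0.3431, 0.4843, 0.2564]
ee_rot: [0.56, 3.091, 0.0]
force: [0.9, 0.3, 0.8]
finger_gap: 0.0852
grasp_force: 0.0
```

Request:
carry_out(gripper=[1,1,1,1,1], delta_pos=[[-30,-20,0],[-30,-20,0],[-30,-20,0],[-30,-20,0],[-30,-20,0]], turn=[[0,0,0],[0,0,0],[0,0,0],[0,0,0],[0,0,0]])

```text
time_s: 1.88
eef_pos: [0.4485, 0.3379, 0.2566]
ee_rot: [0.56, 3.091, 0.001]
force: [1.3, 0.7, -0.0]
finger_gap: 0.0854
grasp_force: 0.0
```

```bash
cat > look.py <<'E'
from h import *
import sys
# look.py png z label... : outlines in wrist view, minAreaRect of the mask at height z
K,E,_=cam('wrist'); im=robot.camera('wrist')[...,::-1].copy(); cv2.imwrite(sys.argv[1],im)
s=robot.sense(); print(s['time_s'],s['eef_pos'].round(4),s['ee_rot'].round(3),'f',s['force'].round(1))
for a in sys.argv[2:]:
    l,z=a.split(':')
    for d in robot.outline_of('wrist',l)[:3]:
        v,u=np.nonzero(d['mask'])
        if len(u)<20: continue
        P=ray('w',np.c_[u,v],float(z),K,E)[:,:2].astype(np.float32)
        c,(w,h),an=cv2.minAreaRect(P*1000)
        if w>h: w,h,an=h,w,an+90
        print(l,round(d['conf'],2),np.round(d['bbox']).tolist(),'c',np.round(c,1),'short',round(w,1),'long',round(h,1),'short-axis deg',round(an,1))
E
python3 look.py pics/w1.png plate_a:0.01 pin_holder:0.088 reset_pin:0.138 bearing_carton:0.045 star_spinner:0.015
```

```text
1.9333 [0.4538 0.3302 0.2567] [ 0.574  3.085 -0.005] f [ 3.6 -6.5  0.2]
plate_a 0.95 [263.0, 176.0, 77.0, 64.0] c [428.1 268.5] short 54.4 long 85.2 short-axis deg 4.3
plate_a 0.78 [376.0, 174.0, 76.0, 72.0] c [473.2 399. ] short 55.9 long 84.3 short-axis deg 11.3
plate_a 0.65 [608.0, 114.0, 63.0, 86.0] c [502.6 676. ] short 60.1 long 85.5 short-axis deg 93.4
pin_holder 0.8 [237.0, 292.0, 30.0, 61.0] c [529.1 206.8] short 21.9 long 77.8 short-axis deg 54.0
bearing_carton 0.85 [342.0, 52.0, 101.0, 102.0] c [332.5 401.9] short 62.2 long 86.5 short-axis deg 9.3
star_spinner 0.71 [324.0, 264.0, 64.0, 55.0] c [560.4 297.2] short 79.1 long 81.0 short-axis deg 64.3
```

View pics/w1.png

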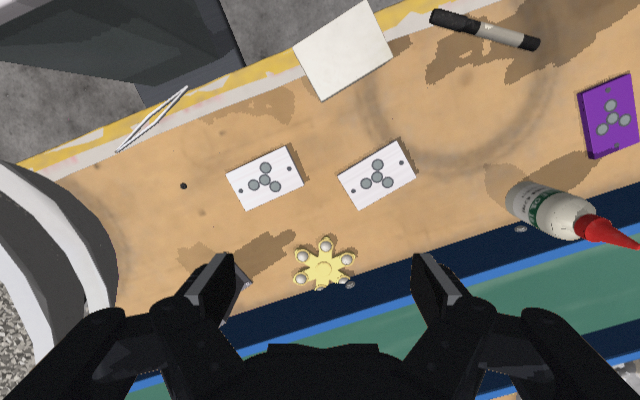

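Request:
carry_out(gripper=[0.75,0.75,0.75,0.75,0.75], delta_pos=[[-3,-37,0],[-3,-37,0],[0,0,-3],[0,0,20],[0,0,20]], turn=[[0,0,0],[0,0,0],[0,0,0.114],[0,0,0.114],[0,0,0.114]])

```text
time_s: 2.6
eef_pos: [0.4272, 0.2695, 0.2201]
ee_rot: [1.083, 2.947, 0.005]
force: [0.7, -0.2, -0.1]
finger_gap: 0.0645
grasp_force: 0.0
```

Request:
carry_out(gripper=[0.75,0.75,0.75,0.75,0.75], delta_pos=[[0,0,20],[0,0,20],[0,0,20],[0,0,20],[0,0,10]], turn=[[0,0,0.114],[0,0,0.114],[0,0,0.114],[0,0,0.114],[0,0,0.114]])

```text
time_s: 3.02
eef_pos: [0.4257, 0.2693, 0.1273]
ee_rot: [-1.867, -2.525, 0.003]
force: [-0.8, 0.8, 0.7]
finger_gap: 0.064
grasp_force: 0.0
```

Request:
carry_out(gripper=[0.75,0.75,0.75], delta_pos=[[0,0,5],[0,0,0],[0,0,0]], turn=[[0,0,0.114],[0,0,0.114],[0,0,0]])

```text
time_s: 3.27
eef_pos: [0.4262, 0.2696, 0.1236]
ee_rot: [-2.142, -2.297, 0.002]
force: [0.2, -0.2, -0.7]
finger_gap: 0.064
grasp_force: 0.0
```

```bash
python3 look.py pics/w2.png plate_a:0.01 pin_holder:0.088; python3 -c "
from h import *
print(robot.finger_overhang); T=R.from_rotvec(robot.sense()['ee_rot']).as_matrix(); print(T.round(4)); print('yaw of tool y',np.degrees(np.arctan2(T[1,1],T[0,1])))
a=cv2.imread('pics/w1.png')[130:220,210:430]; b=cv2.imread('pics/w2.png'); a=cv2.resize(a,(640,262)); b=cv2.resize(b,(480,300)); b=cv2.copyMakeBorder(b,0,0,0,160,0); cv2.imwrite('pics/c1.png',np.vstack([a,b]))"
```

```text
3.3167 [0.4265 0.2695 0.124 ] [-2.135e+00 -2.305e+00  1.000e-03] f [ 0.  -0.5  1.1]
plate_a 0.75 [400.0, 50.0, 81.0, 100.0] c [475.  389.6] short 55.3 long 64.7 short-axis deg 10.6
plate_a 0.69 [326.0, 204.0, 67.0, 100.0] c [428.5 268.5] short 54.5 long 84.9 short-axis deg 3.2
pin_holder 0.9 [468.0, 347.0, 55.0, 103.0] c [515.7 198.9] short 29.1 long 85.3 short-axis deg 27.0
0.025
[[-7.77e-02  9.97e-01  2.00e-04]
 [ 9.97e-01  7.77e-02  4.00e-04]
 [ 3.00e-04  2.00e-04 -1.00e+00]]
yaw of tool y 4.457837352821603
```

View pics/c1.png

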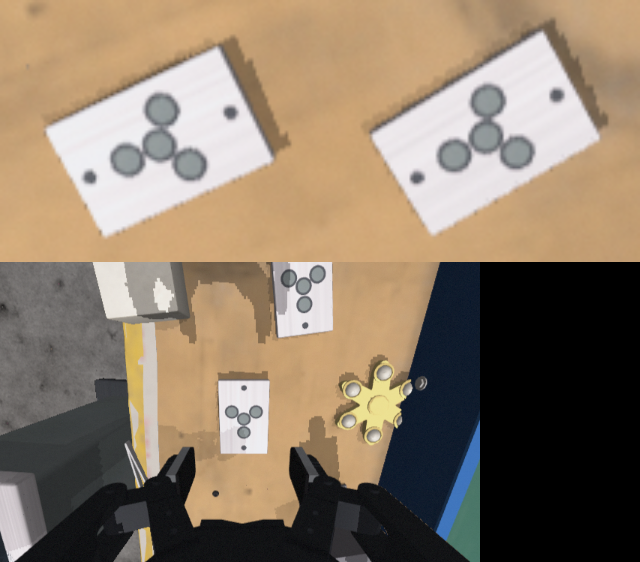

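Request:
carry_out(gripper=[0.78,0.78,0.78,0.78,0.78], delta_pos=[[-1,2,24],[0,0,24],[0,0,20],[0,0,15],[0,0,8]], turn=[[0,0,0.012],[0,0,0],[0,0,0],[0,0,0],[0,0,0]])

```text
time_s: 3.83
eef_pos: [0.4288, 0.2673, 0.032]
ee_rot: [-2.149, -2.29, 0.002]
force: [0.0, -0.1, 0.3]
finger_gap: 0.0669
grasp_force: 0.0
```

Request:
carry_out(gripper=[0.78,0.78,0.78], delta_pos=[[0,0,3],[0,0,2],[0,0,0]], turn=[[0,0,0],[0,0,0],[0,0,0]])

```text
time_s: 4.08
eef_pos: [0.4297, 0.2674, 0.0287]
ee_rot: [-2.153, -2.288, -0.001]
force: [-0.2, -0.7, -0.1]
finger_gap: 0.0662
grasp_force: 0.0
```

Request:
carry_out(gripper=[0.78,0.78], delta_pos=[[0,0,2],[0,0,0]], turn=[[0,0,0],[0,0,0]])

```text
time_s: 4.25
eef_pos: [0.4297, 0.2675, 0.0268]
ee_rot: [2.153, 2.287, 0.002]
force: [-0.7, -0.3, 0.1]
finger_gap: 0.0666
grasp_force: 0.0
```

Request:
carry_out(gripper=[0.6,0.55,0.5,0.4,0.4], delta_pos=[[0,0,0],[0,0,0],[0,0,0],[0,0,0],[0,0,0]], turn=[[0,0,0],[0,0,0],[0,0,0],[0,0,0],[0,0,0]])

```text
time_s: 4.67
eef_pos: [0.4295, 0.2674, 0.0273]
ee_rot: [-2.153, -2.287, -0.002]
force: [-2.1, 0.1, 11.2]
finger_gap: 0.0516
grasp_force: 60.4
```

Request:
carry_out(gripper=[0.4,0.4,0.4,0.4,0.4], delta_pos=[[0,0,-10],[0,0,-30],[0,0,-38],[0,0,-39],[0,0,-39]], turn=[[0,0,0],[0,0,0],[0,0,0],[0,0,0],[0,0,0]])

```text
time_s: 5.08
eef_pos: [0.4289, 0.2666, 0.1845]
ee_rot: [2.154, 2.287, -0.001]
force: [1.7, 0.2, -1.9]
finger_gap: 0.0516
grasp_force: 63.4
```

Request:
carry_out(gripper=[0.4,0.4,0.4,0.4,0.4], delta_pos=[[0,0,-39],[0,0,-39],[-10,2,-8],[-25,2,0],[-35,2,0]], turn=[[0,0,0],[0,0,0],[0,0,0],[0,0,0],[0,0,0]])

```text
time_s: 5.5
eef_pos: [0.4394, 0.1993, 0.2694]
ee_rot: [-2.148, -2.292, -0.005]
force: [2.3, -1.0, -2.0]
finger_gap: 0.0516
grasp_force: 63.4
```

Request:
carry_out(gripper=[0.4,0.4,0.4,0.4,0.4], delta_pos=[[-38,3,0],[-38,3,0],[-38,3,0],[-38,3,0],[-38,3,0]], turn=[[0,0,0],[0,0,0],[0,0,0],[0,0,0],[0,0,0]])

```text
time_s: 5.92
eef_pos: [0.4653, 0.0069, 0.2686]
ee_rot: [-2.153, -2.287, -0.0]
force: [1.6, 0.9, -1.9]
finger_gap: 0.0512
grasp_force: 63.4
```

Request:
carry_out(gripper=[0.4,0.4,0.4,0.4,0.4], delta_pos=[[-38,3,0],[-38,3,0],[-38,0,0],[-38,-3,0],[-38,-4,0]], turn=[[0,0,0],[0,0,0],[0,0,0],[0,0,0],[0,0,0]])

```text
time_s: 6.33
eef_pos: [0.4757, -0.1827, 0.2685]
ee_rot: [-2.153, -2.287, -0.0]
force: [2.2, 0.1, -1.8]
finger_gap: 0.0515
grasp_force: 63.4
```

Request:
carry_out(gripper=[0.4,0.4,0.4,0.4,0.4], delta_pos=[[-38,-4,0],[-38,-4,0],[-38,-4,0],[-38,-4,0],[-38,-4,0]], turn=[[0,0,0],[0,0,0],[0,0,0],[0,0,0],[0,0,0]])

```text
time_s: 6.75
eef_pos: [0.4668, -0.3734, 0.2684]
ee_rot: [-2.154, -2.287, -0.0]
force: [0.9, -0.3, -2.2]
finger_gap: 0.0518
grasp_force: 63.4
```

Request:
carry_out(gripper=[0.4,0.4,0.4,0.4,0.4], delta_pos=[[-38,-4,0],[-38,-4,0],[-30,-4,0],[-15,0,0],[0,0,0]], turn=[[0,0,0],[0,0,0],[0,0,0],[0,0,0],[0,0,0]])

```text
time_s: 7.17
eef_pos: [0.4605, -0.4971, 0.2679]
ee_rot: [-2.159, -2.282, 0.004]
force: [-0.9, 0.9, -1.0]
finger_gap: 0.0513
grasp_force: 63.4
```

```bash
python3 look.py pics/w3.png stacker:0.06 plate_a:0.03 bed:0.028 aperture:.06
```

```text
7.2167 [ 0.4615 -0.4948  0.2678] [-2.157e+00 -2.283e+00  2.000e-03] f [ 0.2  0.4 -2. ]
stacker 0.89 [311.0, 75.0, 103.0, 151.0] c [ 444.9 -390.8] short 86.1 long 144.1 short-axis deg 8.4
stacker 0.52 [323.0, 253.0, 113.0, 152.0] c [ 465.9 -593.6] short 129.6 long 204.3 short-axis deg 3.3
plate_a 0.86 [320.0, 253.0, 115.0, 155.0] c [ 467.4 -610. ] short 142.1 long 224.9 short-axis deg 3.4
plate_a 0.49 [310.0, 76.0, 96.0, 151.0] c [ 443.8 -387.4] short 93.6 long 157.5 short-axis deg 8.6
bed 0.8 [307.0, 76.0, 103.0, 152.0] c [ 443.6 -387.2] short 94.7 long 158.5 short-axis deg 8.5
aperture 0.76 [309.0, 76.0, 100.0, 149.0] c [ 444.9 -391.3] short 87.8 long 144.8 short-axis deg 8.0
```

View pics/w3.png

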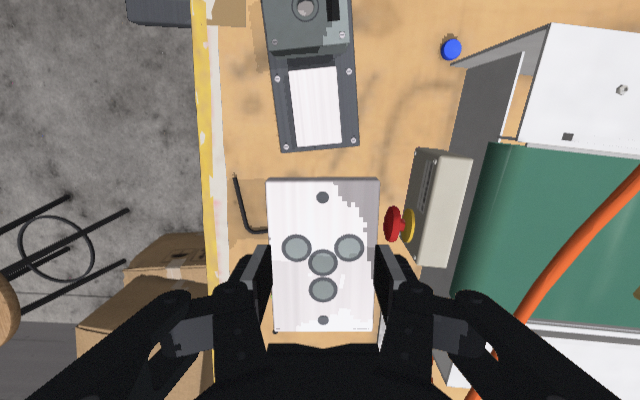

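```bash
cat > seg.py <<'E'
from h import *
def rect(im,box,z,K,E,thr=190):
    x0,y0,x1,y1=box; g=im[y0:y1,x0:x1].min(2)
    m=(g>thr).astype(np.uint8); m=cv2.morphologyEx(m,cv2.MORPH_CLOSE,np.ones((7,7)))
    n,l,st,_=cv2.connectedComponentsWithStats(m); k=1+st[1:,4].argmax()
    v,u=np.nonzero(l==k); P=ray('w',np.c_[u+x0,v+y0],z,K,E)[:,:2].astype(np.float32)*1000
    c,(w,h),a=cv2.minAreaRect(P)
    if w>h: w,h,a=h,w,a+90
    return np.round(c,1),round(w,1),round(h,1),round((a+45)%180-45,1)
E
python3 - <<'E'
from seg import *
K,E,_=cam('wrist'); im=robot.camera('wrist')[...,::-1].copy(); s=robot.sense(); print(s['eef_pos'].round(4))
print('bed',[rect(im,(270,50,360,160),.028,K,E,t) for t in (150,180,205)])
m=robot.outline_of('wrist','plate_a')[0]['mask']; v,u=np.nonzero(m)
cs=[]
for z in (.24,.245,.25,.255,.26):
    P=ray('w',np.c_[u,v],z,K,E)[:,:2].astype(np.float32)*1000; print(z,cv2.minAreaRect(P))
T=R.from_rotvec(s['ee_rot']).as_matrix(); print('yaw y',np.degrees(np.arctan2(T[1,1],T[0,1])))
E
```

```text
[ 0.4637 -0.4917  0.2685]
bed [(array([ 448.2, -419.3]), 53.3, 84.1, 8.6), (array([ 448.1, -419.2]), 53.2, 83.0, 8.7), (array([ 448.1, -419.2]), 52.9, 82.4, 8.6)]
0.24 ((464.1136474609375, -495.845458984375), (58.74787521362305, 92.24027252197266), 3.5160603523254395)
0.245 ((463.9535217285156, -493.278076171875), (56.74003219604492, 89.08782196044922), 3.5158276557922363)
0.25 ((463.7935485839844, -490.710693359375), (54.73222732543945, 85.935302734375), 3.5158331394195557)
0.255 ((463.6336669921875, -488.14349365234375), (52.72440719604492, 82.78278350830078), 3.5160763263702393)
0.26 ((463.4736022949219, -485.5760192871094), (50.71656799316406, 79.63033294677734), 3.515824794769287)
yaw y 3.537274435882223
```

Request:
carry_out(gripper=[0.4,0.4,0.4,0.4,0.4], delta_pos=[[0,0,0],[24,-1.5,20],[24,-1.5,30],[24,-1.5,30],[0,0,30]], turn=[[0,0,-0.088],[0,0,0],[0,0,0],[0,0,0],[0,0,0]])

```text
time_s: 7.93
eef_pos: [0.4483, -0.417, 0.1578]
ee_rot: [-2.045, -2.382, -0.005]
force: [0.1, -0.2, -1.7]
finger_gap: 0.0514
grasp_force: 63.4
```

Request:
carry_out(gripper=[0.4,0.4,0.4,0.4,0.4], delta_pos=[[0,0,30],[0,0,25],[0,0,15],[0,0,0],[0,0,0]], turn=[[0,0,0],[0,0,0],[0,0,0],[0,0,0],[0,0,0]])

```text
time_s: 8.35
eef_pos: [0.4481, -0.422, 0.0883]
ee_rot: [-2.05, -2.38, -0.0]
force: [-0.4, -0.1, -0.4]
finger_gap: 0.0516
grasp_force: 63.4
```

```bash
cat > st.py <<'E'
from h import *
import sys
s=robot.sense(); T=R.from_rotvec(s['ee_rot']).as_matrix()
print(s['time_s'],'tcp',(s['eef_pos']*1000).round(1),'yaw y',np.degrees(np.arctan2(T[1,1],T[0,1])).round(2),'z',T[:,2].round(4),'f',s['force'].round(1),s['finger_gap'],s['grasp_force'])
if len(sys.argv)>1:
    d=np.array([float(a) for a in sys.argv[1:4]])-s['eef_pos']*1000; print('delta tool mm',(T.T@d).round(1))
E
python3 st.py 448.4 -421.1 54.5
```

```text
8.35 tcp [ 448.1 -422.    88.3] yaw y 8.52 z [-8.e-04  7.e-04 -1.e+00] f [-0.4 -0.1 -0.4] 0.05164773256866637 63.3744478225708
delta tool mm [ 0.8  0.5 33.8]
```

Request:
carry_out(gripper=[0.4,0.4,0.4,0.4], delta_pos=[[1,0.5,15],[0,0,12],[0,0,4],[0,0,0]], turn=[[0,0,0],[0,0,0],[0,0,0],[0,0,0]])

```text
time_s: 8.68
eef_pos: [0.4482, -0.4212, 0.0571]
ee_rot: [-2.05, -2.379, -0.0]
force: [0.1, 0.1, -0.4]
finger_gap: 0.0515
grasp_force: 63.4
```

Request:
carry_out(gripper=[0.4,0.4], delta_pos=[[0,0,2],[0,0,0]], turn=[[0,0,0],[0,0,0]])

```text
time_s: 8.85
eef_pos: [0.4485, -0.4219, 0.0558]
ee_rot: [2.051, 2.379, -0.0]
force: [-0.3, 0.1, -1.8]
finger_gap: 0.0514
grasp_force: 63.4
```

Request:
carry_out(gripper=[0.4,0.4], delta_pos=[[0,0,1.5],[0,0,0]], turn=[[0,0,0],[0,0,0]])

```text
time_s: 9.02
eef_pos: [0.4486, -0.422, 0.0554]
ee_rot: [2.05, 2.378, 0.001]
force: [-3.1, 2.5, 11.5]
finger_gap: 0.0515
grasp_force: 64.8
```

Request:
carry_out(gripper=[0.4,0.4], delta_pos=[[0,0,1],[0,0,0]], turn=[[0,0,0],[0,0,0]])

```text
time_s: 9.18
eef_pos: [0.4486, -0.422, 0.0553]
ee_rot: [2.05, 2.378, 0.001]
force: [-3.1, 5.1, 21.8]
finger_gap: 0.0516
grasp_force: 66.0
```

Request:
carry_out(gripper=[0.4,0.65,0.75,0.78,0.78], delta_pos=[[0,0,-2],[0,0,0],[0,0,0],[0,0,0],[0,0,-2]], turn=[[0,0,0],[0,0,0],[0,0,0],[0,0,0],[0,0,0]])

```text
time_s: 9.6
eef_pos: [0.4482, -0.4214, 0.0564]
ee_rot: [-2.051, -2.379, 0.0]
force: [0.8, 0.2, -0.4]
finger_gap: 0.0668
grasp_force: 0.0
```

Request:
carry_out(gripper=[0.78,0.78,0.78,0.78,0.78], delta_pos=[[0,0,-20],[0,0,-35],[-20,0,-35],[-30,0,-35],[-20,0,-20]], turn=[[0,0,0],[0,0,0],[0,0,0],[0,0,0],[0,0,0]])

```text
time_s: 10.02
eef_pos: [0.4586, -0.4902, 0.2026]
ee_rot: [2.048, 2.376, -0.002]
force: [0.4, -0.9, 0.0]
finger_gap: 0.0668
grasp_force: 0.0
```

Request:
carry_out(gripper=[0.78,0.78], delta_pos=[[0,0,0],[0,0,0]], turn=[[0,0,0],[0,0,0]])

```text
time_s: 10.18
eef_pos: [0.458, -0.4893, 0.1993]
ee_rot: [2.051, 2.377, -0.001]
force: [-0.4, 0.3, -1.0]
finger_gap: 0.0668
grasp_force: 0.0
```

```bash
python3 st.py; python3 look.py pics/w4.png plate_a:0.038 stacker:.06; python3 -c "
from h import *
im=cv2.imread('pics/w4.png'); cv2.imwrite('pics/c4.png',cv2.resize(im[0:300,170:470],(600,600),interpolation=2))"
```

```text
10.1833 tcp [ 458.  -489.3  199.3] yaw y 8.4 z [ 0.0012 -0.0019 -1.    ] f [-0.4  0.3 -1. ] 0.06678717789823425 0.0
10.2333 [ 0.4579 -0.4875  0.1978] [-2.051e+00 -2.379e+00 -1.000e-03] f [ 0.5  1.2 -0.8]
plate_a 0.77 [323.0, 117.0, 63.0, 97.0] c [ 449.  -422.1] short 53.7 long 84.5 short-axis deg 8.9
stacker 0.88 [324.0, 83.0, 112.0, 166.0] c [ 444.9 -398.7] short 83.6 long 123.5 short-axis deg 8.3
```

View pics/c4.png

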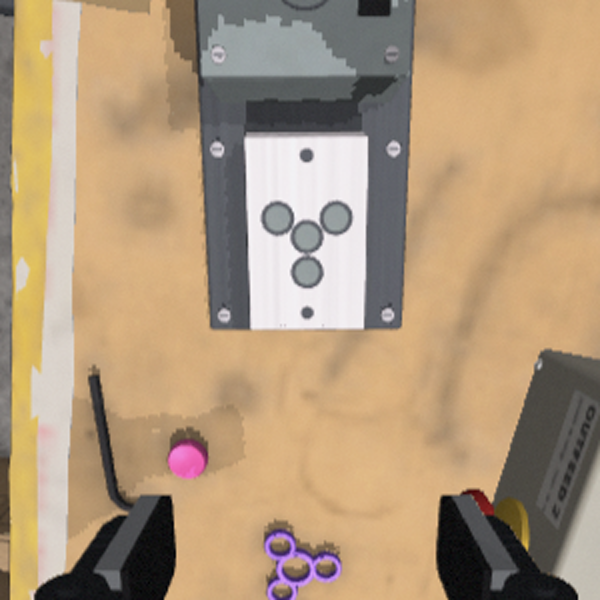

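```bash
python3 - <<'E'
from seg import *
K,E,_=cam('wrist'); im=robot.camera('wrist')[...,::-1].copy(); cv2.imwrite('pics/w5.png',im)
s=robot.sense();print(s['eef_pos'])
print('plate',[rect(im,(270,50,370,190),.038,K,E,t) for t in (150,180)])
# base: dark, below the pod. sample edges
g=im.max(2)
y=np.array([.989*0,1]); th=np.radians(8.6); ex=np.array([np.cos(th),np.sin(th)]); ey=np.array([-np.sin(th),np.cos(th)])
c=np.array([448.2,-419.3])
def prof(o,d,z,rng):
    t=np.arange(*rng,.5); P=np.c_[(o+np.outer(t,d))/1000,np.full(len(t),z)]
    uv=proj('w',P,K,E).astype(np.float32); v=cv2.remap(im,uv[:,0].reshape(-1,1),uv[:,1].reshape(-1,1),1)[:,0].astype(float).mean(1)
    gr=np.abs(np.gradient(cv2.GaussianBlur(v.reshape(-1,1),(1,5),0)[:,0])); return t[gr.argmax()],gr.max().round(1)
for off in (-35,-15,0,15,35):  # base front edge: expect -48 from bed centre along y
    print('front',off,prof(c+off*ex,-ey,.008,(40,60)))
for off in (-30,-15,0,15,30,38):  # side edges, expect 50
    print('sides',off,prof(c+off*ey,ex,.008,(38,62)),prof(c+off*ey,-ex,.008,(38,62)))
E
```

```text
[ 0.45811119 -0.48631257  0.19690553]
plate [(array([ 449. , -421.7]), 53.4, 84.8, 8.8), (array([ 449.1, -422.1]), 53.2, 83.7, 8.8)]
front -35 (np.float64(49.5), np.float64(17.6))
front -15 (np.float64(50.0), np.float64(13.0))
front 0 (np.float64(44.0), np.float64(28.8))
front 15 (np.float64(49.5), np.float64(15.3))
front 35 (np.float64(49.5), np.float64(14.1))
sides -30 (np.float64(50.0), np.float64(19.9)) (np.float64(50.0), np.float64(20.8))
sides -15 (np.float64(50.0), np.float64(13.7)) (np.float64(50.0), np.float64(17.7))
sides 0 (np.float64(49.5), np.float64(17.3)) (np.float64(50.0), np.float64(16.1))
sides 15 (np.float64(50.0), np.float64(18.5)) (np.float64(50.0), np.float64(22.7))
sides 30 (np.float64(50.0), np.float64(20.9)) (np.float64(50.0), np.float64(20.4))
sides 38 (np.float64(39.0), np.float64(24.6)) (np.float64(39.0), np.float64(23.9))
```

Request:
carry_out(gripper=[0.8,0.8,0.8,0.8,0.8], delta_pos=[[10,2,-34],[36,6,-34],[38,6,0],[38,6,0],[38,6,0]], turn=[[0,0,0],[0,0,0],[0,0,0],[0,0,0],[0,0,0]])

```text
time_s: 10.8
eef_pos: [0.4597, -0.3294, 0.2602]
ee_rot: [-2.05, -2.379, -0.0]
force: [1.5, 0.8, -0.2]
finger_gap: 0.0684
grasp_force: 0.0
```

Request:
carry_out(gripper=[0.8,0.8,0.8,0.8,0.8], delta_pos=[[38,6,0],[38,6,0],[38,6,0],[38,6,0],[38,6,0]], turn=[[0,0,0],[0,0,0],[0,0,0],[0,0,0],[0,0,0]])

```text
time_s: 11.22
eef_pos: [0.4609, -0.1369, 0.2601]
ee_rot: [-2.049, -2.38, 0.001]
force: [0.6, 1.2, 0.5]
finger_gap: 0.0683
grasp_force: 0.0
```

Request:
carry_out(gripper=[0.8,0.8,0.8,0.8,0.8], delta_pos=[[38,6,0],[38,6,0],[38,6,0],[38,6,0],[38,6,0]], turn=[[0,0,0],[0,0,0],[0,0,0],[0,0,0],[0,0,0]])

```text
time_s: 11.63
eef_pos: [0.4622, 0.0552, 0.2602]
ee_rot: [-2.049, -2.38, 0.001]
force: [1.4, -0.4, 1.0]
finger_gap: 0.0682
grasp_force: 0.0
```

Request:
carry_out(gripper=[0.8,0.8,0.8,0.8,0.8], delta_pos=[[38,6,0],[38,6,0],[38,6,0],[38,6,0],[38,6,0]], turn=[[0,0,0],[0,0,0],[0,0,0],[0,0,0],[0,0,0]])

```text
time_s: 12.05
eef_pos: [0.4637, 0.2473, 0.2601]
ee_rot: [-2.049, -2.38, 0.002]
force: [-0.4, 0.1, 0.7]
finger_gap: 0.0681
grasp_force: 0.0
```

Request:
carry_out(gripper=[0.8,0.8,0.8,0.8,0.8], delta_pos=[[38,6,0],[25,6,20],[10,0,35],[0,0,35],[0,0,35]], turn=[[0,0,-0.02],[0,0,-0.025],[0,0,0],[0,0,0],[0,0,0]])

```text
time_s: 12.47
eef_pos: [0.4637, 0.3204, 0.1336]
ee_rot: [-1.993, -2.428, 0.001]
force: [0.3, 0.2, -0.3]
finger_gap: 0.0682
grasp_force: 0.0
```

Request:
carry_out(gripper=[0.8,0.8,0.8], delta_pos=[[0,0,10],[0,0,0],[0,0,0]], turn=[[0,0,0],[0,0,0],[0,0,0]])

```text
time_s: 12.72
eef_pos: [0.4653, 0.3189, 0.1263]
ee_rot: [-1.997, -2.425, 0.001]
force: [-0.5, -0.7, 0.2]
finger_gap: 0.068
grasp_force: 0.0
```

```bash
python3 look.py pics/w6.png plate_a:0.01 bearing_carton:0.045; python3 st.py 474 399 30
```

```text
12.7667 [0.466  0.3193 0.1273] [1.997e+00 2.424e+00 2.000e-03] f [ 0.8 -0.   0.6]
bearing_carton 0.62 [144.0, 65.0, 139.0, 128.0] c [340.9 396.4] short 70.3 long 74.9 short-axis deg 100.6
12.8667 tcp [466.4 319.6 127.8] yaw y 11.04 z [ 0.0025  0.002  -1.    ] f [ 1.3 -0.1  1.5] 0.06873476731541468 0.0
delta tool mm [76.4 22.4 98. ]
```

Request:
carry_out(gripper=[0.8,0.8,0.8,0.8], delta_pos=[[38,11,0],[38,11,0],[0,0,0],[0,0,0]], turn=[[0,0,0],[0,0,0],[0,0,0],[0,0,0]])

```text
time_s: 13.2
eef_pos: [0.4722, 0.4011, 0.1272]
ee_rot: [-1.992, -2.429, -0.005]
force: [0.3, -1.2, -0.5]
finger_gap: 0.0681
grasp_force: 0.0
```

```bash
python3 look.py pics/w7.png plate_a:0.01 bearing_carton:0.045; python3 st.py 473.5 399 30; python3 - <<'E'
from seg import *
K,E,_=cam('wrist'); im=robot.camera('wrist')[...,::-1].copy()
u,v=proj('w',[.473,.399,.01],K,E)[0].astype(int); print(u,v)
print([rect(im,(u-50,max(0,v-75),u+50,v+75),.01,K,E,t) for t in (160,190)])
E
```

```text
13.25 [0.4725 0.3989 0.1271] [1.995 2.426 0.003] f [-0.5 -0.3 -0.2]
plate_a 0.95 [322.0, 205.0, 66.0, 100.0] c [473.9 400.4] short 53.8 long 84.4 short-axis deg 11.3
bearing_carton 0.85 [131.0, 176.0, 132.0, 123.0] c [341.4 404.9] short 79.1 long 85.7 short-axis deg 10.0
13.35 tcp [472.9 396.9 126.8] yaw y 10.99 z [ 1.e-03  2.e-04 -1.e+00] f [0.7 0.4 0.3] 0.06866792857595377 0.0
delta tool mm [ 1.9  0.9 96.8]
322 202
[(array([474.3, 399. ]), 53.4, 83.1, 11.2), (array([474.2, 399. ]), 53.1, 82.9, 11.2)]
```

Request:
carry_out(gripper=[0.8,0.8,0.8,0.8,0.8], delta_pos=[[1,1.5,26],[0,0,26],[0,0,22],[0,0,15],[0,0,8]], turn=[[0,0,0],[0,0,0],[0,0,0],[0,0,0],[0,0,0]])

```text
time_s: 13.82
eef_pos: [0.4732, 0.3975, 0.0273]
ee_rot: [-1.999, -2.424, 0.004]
force: [-1.3, -0.6, 0.8]
finger_gap: 0.0683
grasp_force: 0.0
```

Request:
carry_out(gripper=[0.8,0.8,0.8], delta_pos=[[0,0,1.5],[0,0,0],[0,0,0]], turn=[[0,0,0],[0,0,0],[0,0,0]])

```text
time_s: 14.07
eef_pos: [0.4743, 0.3992, 0.0284]
ee_rot: [1.997, 2.424, 0.002]
force: [1.2, -0.2, 0.7]
finger_gap: 0.0685
grasp_force: 0.0
```

Request:
carry_out(gripper=[0.6,0.55,0.5,0.4,0.4], delta_pos=[[0,0,0],[0,0,0],[0,0,0],[0,0,0],[0,0,0]], turn=[[0,0,0],[0,0,0],[0,0,0],[0,0,0],[0,0,0]])

```text
time_s: 14.48
eef_pos: [0.4742, 0.3995, 0.0292]
ee_rot: [1.997, 2.425, 0.003]
force: [-1.5, -2.6, 9.3]
finger_gap: 0.0509
grasp_force: 60.4
```

Request:
carry_out(gripper=[0.4,0.4,0.4,0.4,0.4], delta_pos=[[0,0,-10],[0,0,-30],[0,0,-39],[0,0,-39],[0,0,-39]], turn=[[0,0,0],[0,0,0],[0,0,0],[0,0,0],[0,0,0]])

```text
time_s: 14.9
eef_pos: [0.4734, 0.3988, 0.1869]
ee_rot: [1.997, 2.425, 0.0]
force: [0.9, 2.2, -1.3]
finger_gap: 0.0509
grasp_force: 62.9
```

Request:
carry_out(gripper=[0.4,0.4,0.4,0.4,0.4], delta_pos=[[0,0,-39],[-5,-1,-36],[-25,-5,-8],[-38,-8,0],[-38,-8,0]], turn=[[0,0,0],[0,0,0],[0,0,0],[0,0,0],[0,0,0]])

```text
time_s: 15.32
eef_pos: [0.4722, 0.2905, 0.2691]
ee_rot: [1.994, 2.427, 0.004]
force: [0.5, -1.1, -1.7]
finger_gap: 0.0505
grasp_force: 62.9
```

Request:
carry_out(gripper=[0.4,0.4,0.4,0.4,0.4], delta_pos=[[-38,-8,0],[-38,-8,0],[-38,-8,0],[-38,-8,0],[-38,-8,0]], turn=[[0,0,0],[0,0,0],[0,0,0],[0,0,0],[0,0,0]])

```text
time_s: 15.73
eef_pos: [0.4689, 0.0948, 0.2683]
ee_rot: [1.997, 2.425, 0.002]
force: [1.3, -0.4, -1.5]
finger_gap: 0.0507
grasp_force: 62.9
```

Request:
carry_out(gripper=[0.4,0.4,0.4,0.4,0.4], delta_pos=[[-38,-8,0],[-38,-8,0],[-38,-8,0],[-38,-8,0],[-38,-8,0]], turn=[[0,0,0],[0,0,0],[0,0,0],[0,0,0],[0,0,0]])

```text
time_s: 16.15
eef_pos: [0.4661, -0.0992, 0.2684]
ee_rot: [1.997, 2.425, 0.002]
force: [1.3, -1.1, -1.9]
finger_gap: 0.0508
grasp_force: 62.9
```

Request:
carry_out(gripper=[0.4,0.4,0.4,0.4,0.4], delta_pos=[[-38,-8,0],[-38,-8,0],[-38,-8,0],[-38,-8,0],[-38,-8,0]], turn=[[0,0,0],[0,0,0],[0,0,0],[0,0,0],[0,0,0]])

```text
time_s: 16.57
eef_pos: [0.4633, -0.2933, 0.2683]
ee_rot: [1.996, 2.425, 0.001]
force: [1.0, 1.1, -1.5]
finger_gap: 0.0508
grasp_force: 63.0
```

Request:
carry_out(gripper=[0.4,0.4,0.4,0.4,0.4], delta_pos=[[-38,-8,0],[-38,-8,0],[-38,-8,0],[-38,-8,0],[-25,-5,0]], turn=[[0,0,0],[0,0,0],[0,0,0],[0,0,0],[0,0,0]])

```text
time_s: 16.98
eef_pos: [0.4599, -0.4761, 0.2682]
ee_rot: [2.0, 2.422, -0.003]
force: [-0.8, -0.2, -1.3]
finger_gap: 0.0504
grasp_force: 63.0
```

Request:
carry_out(gripper=[0.4,0.4,0.4,0.4,0.4], delta_pos=[[-10,-2,0],[0,0,0],[0,0,0],[0,0,0],[0,0,0]], turn=[[0,0,0],[0,0,0.042],[0,0,0],[0,0,0],[0,0,0]])

```text
time_s: 17.4
eef_pos: [0.462, -0.4814, 0.2677]
ee_rot: [2.045, 2.385, 0.001]
force: [0.2, 0.5, -1.1]
finger_gap: 0.0507
grasp_force: 62.9
```

```bash
python3 st.py; python3 - <<'E'
from seg import *
K,E,_=cam('wrist'); im=robot.camera('wrist')[...,::-1].copy(); s=robot.sense(); cv2.imwrite('pics/w8.png',im)
z0=s['eef_pos'][2]
for d in robot.outline_of('wrist','plate_a')[:3]:
    v,u=np.nonzero(d['mask']); print(d['conf'],d['bbox'])
    for z in (.038,z0-.0165):
        P=ray('w',np.c_[u,v],z,K,E)[:,:2].astype(np.float32)*1000; print(round(z,3),cv2.minAreaRect(P))
E
```

```text
17.4 tcp [ 462.  -481.4  267.7] yaw y 8.79 z [ 4.e-04  5.e-04 -1.e+00] f [ 0.2  0.5 -1.1] 0.05068044051238983 62.94953227043152
0.97 [321.9, 250.6, 115.6, 152.9]
0.038 ((479.0729675292969, -584.986083984375), (136.90577697753906, 215.5377197265625), 8.815820693969727)
0.251 ((462.0120849609375, -478.30511474609375), (52.90912628173828, 83.2981948852539), 8.816322326660156)
0.9 [319.0, 122.7, 46.2, 77.8]
0.038 ((448.9054870605469, -421.911865234375), (54.03834915161133, 82.93325805664062), 8.71209716796875)
0.251 ((450.35321044921875, -415.2825927734375), (20.883934020996094, 32.05082702636719), 8.712143898010254)
```

Request:
carry_out(gripper=[0.4,0.4,0.4,0.4,0.4], delta_pos=[[20,-1.3,10],[20,-1.3,25],[20.5,-1.3,30],[0,0,30],[0,0,30]], turn=[[0,0,0],[0,0,0],[0,0,0],[0,0,0],[0,0,0]])

```text
time_s: 17.92
eef_pos: [0.4493, -0.4213, 0.142]
ee_rot: [2.043, 2.385, 0.002]
force: [-0.0, -1.2, -1.8]
finger_gap: 0.0508
grasp_force: 62.9
```

Request:
carry_out(gripper=[0.4,0.4,0.4,0.4,0.4], delta_pos=[[0,0,30],[0,0,20],[0,0,5],[0,0,0],[0,0,0]], turn=[[0,0,0],[0,0,0],[0,0,0],[0,0,0],[0,0,0]])

```text
time_s: 18.33
eef_pos: [0.449, -0.4237, 0.0884]
ee_rot: [2.046, 2.382, -0.0]
force: [-0.3, 0.4, -2.0]
finger_gap: 0.0508
grasp_force: 63.0
```

```bash
python3 st.py 448.9 -422 68.5
```

```text
18.3333 tcp [ 449.  -423.7   88.4] yaw y 8.67 z [ 8.e-04 -9.e-04 -1.e+00] f [-0.3  0.4 -2. ] 0.05083607932585169 63.002318143844604
delta tool mm [ 1.7  0.1 19.9]
```

Request:
carry_out(gripper=[0.4,0.4,0.4,0.4,0.4], delta_pos=[[1,0,10],[0,0,7],[0,0,2],[0,0,0],[0,0,0]], turn=[[0,0,0],[0,0,0],[0,0,0],[0,0,0],[0,0,0]])

```text
time_s: 18.75
eef_pos: [0.4484, -0.4224, 0.0684]
ee_rot: [-2.048, -2.383, 0.0]
force: [0.2, 0.1, -1.9]
finger_gap: 0.051
grasp_force: 63.0
```

Request:
carry_out(gripper=[0.4,0.4,0.4], delta_pos=[[0,0,1.5],[0,0,0],[0,0,0]], turn=[[0,0,0],[0,0,0],[0,0,0]])

```text
time_s: 19.0
eef_pos: [0.4486, -0.4227, 0.0674]
ee_rot: [2.047, 2.382, -0.0]
force: [-0.4, 0.4, 2.5]
finger_gap: 0.0506
grasp_force: 63.7
```

Request:
carry_out(gripper=[0.4,0.4,0.4], delta_pos=[[0,0,1],[0,0,0],[0,0,0]], turn=[[0,0,0],[0,0,0],[0,0,0]])

```text
time_s: 19.25
eef_pos: [0.4486, -0.4227, 0.0672]
ee_rot: [2.047, 2.381, 0.001]
force: [-2.4, 2.5, 13.0]
finger_gap: 0.0504
grasp_force: 65.6
```

Request:
carry_out(gripper=[0.4,0.65,0.75,0.8,0.8], delta_pos=[[0,0,-1.2],[0,0,0],[0,0,0],[0,0,0],[0,0,-3]], turn=[[0,0,0],[0,0,0],[0,0,0],[0,0,0],[0,0,0]])

```text
time_s: 19.67
eef_pos: [0.4482, -0.422, 0.0695]
ee_rot: [-2.047, -2.382, 0.0]
force: [-0.1, 0.7, -0.3]
finger_gap: 0.0682
grasp_force: 0.0
```

Request:
carry_out(gripper=[0.8,0.8,0.8,0.8,0.8], delta_pos=[[0,0,-20],[0,0,-35],[-10,0,-35],[-15,0,-30],[-5,0,-10]], turn=[[0,0,0],[0,0,0],[0,0,0],[0,0,0],[0,0,0]])

```text
time_s: 20.08
eef_pos: [0.4536, -0.4553, 0.2053]
ee_rot: [2.044, 2.376, -0.003]
force: [0.1, -0.1, -0.6]
finger_gap: 0.0684
grasp_force: 0.0
```

Request:
carry_out(gripper=[0.8,0.8,0.8], delta_pos=[[0,0,0],[0,0,0],[0,0,0]], turn=[[0,0,0],[0,0,0],[0,0,0]])

```text
time_s: 20.33
eef_pos: [0.4526, -0.4508, 0.1988]
ee_rot: [-2.046, -2.381, -0.001]
force: [-0.7, -0.1, -0.7]
finger_gap: 0.0683
grasp_force: 0.0
```

```bash
python3 look.py pics/w9.png plate_a:0.048 stacker:.06; python3 -c "
from h import *
im=cv2.imread('pics/w9.png'); cv2.imwrite('pics/c9.png',cv2.resize(im[0:300,170:470],(600,600),interpolation=2))"
```

```text
20.3833 [ 0.4526 -0.4507  0.1985] [-2.045e+00 -2.381e+00 -1.000e-03] f [-0.7 -0.8 -0.8]
plate_a 0.98 [320.0, 163.0, 61.0, 93.0] c [ 448.5 -422. ] short 54.4 long 82.4 short-axis deg 8.7
stacker 0.56 [323.0, 100.0, 110.0, 201.0] c [ 441.4 -375.7] short 85.3 long 155.5 short-axis deg 8.7
```

View pics/c9.png

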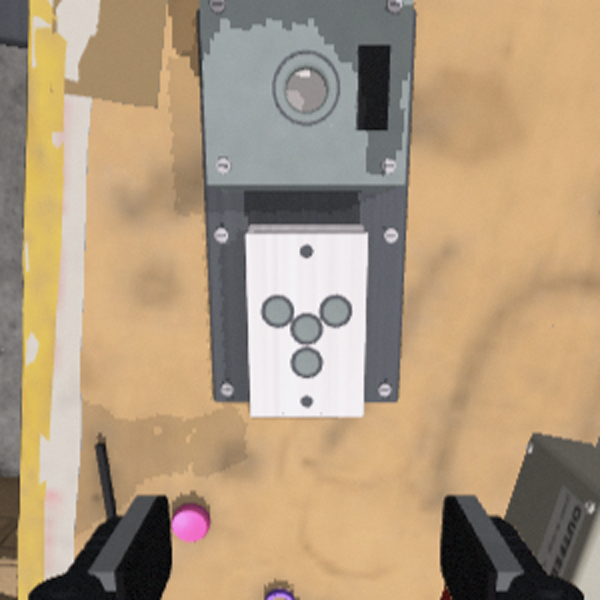

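```bash
cat > hole.py <<'E'
from seg import *
K,E,_=cam('wrist'); im=robot.camera('wrist')[...,::-1].copy()
u,v=proj('w',[.4346,-.3295,.06],K,E)[0]; print('pred hole px',u,v)
x0,y0=int(u-40),max(0,int(v-40)); g=cv2.resize(cv2.cvtColor(im[y0:y0+80,x0:x0+80],cv2.COLOR_BGR2GRAY),None,fx=4,fy=4,interpolation=2)
for r in ((30,56),(56,90)):
    c=cv2.HoughCircles(g,cv2.HOUGH_GRADIENT,1.5,60,param1=80,param2=20,minRadius=r[0],maxRadius=r[1])
    if c is not None:
        for q in c[0][:2]: p=np.array([q[0],q[1]])/4-.375+[x0,y0]; print(p,q[2]/4,(ray('w',p,.06,K,E)*1000).round(1))
print('pile',rect(im,(270,100,380,230),.048,K,E,180))
print(robot.sense()['eef_pos'])
E
python3 hole.py; python3 - <<'E'
from seg import *
K,E,_=cam('wrist'); im=cv2.imread('pics/w9.png')
c=np.array([448.2,-419.3]);th=np.radians(8.6); ex=np.array([np.cos(th),np.sin(th)]); ey=np.array([-np.sin(th),np.cos(th)])
def prof(o,d,z,rng):
    t=np.arange(*rng,.5); P=np.c_[(o+np.outer(t,d))/1000,np.full(len(t),z)]
    uv=proj('w',P,K,E).astype(np.float32); v=cv2.remap(im,uv[:,0].reshape(-1,1),uv[:,1].reshape(-1,1),1)[:,0].astype(float).mean(1)
    gr=np.abs(np.gradient(cv2.GaussianBlur(v.reshape(-1,1),(1,5),0)[:,0])); return t[gr.argmax()],gr.max().round(1)
for off in (-43,-38,36,42): print('front',off,prof(c+off*ex,-ey,.008,(40,60)))
for off in (-30,0,30): print('sides',off,prof(c+off*ey,ex,.008,(38,62)),prof(c+off*ey,-ex,.008,(38,62)))
for off in (-20,0,20): print('pod edge',off,prof(c+off*ex,ey,.06,(45,68)))  # expect 57
E
```

```text
pred hole px 322.9058453457272 45.724068398190624
[322.6875  44.5625] 10.0875 [[ 434.3 -328.7   60. ]]
[342.9375  22.0625] 11.7 [[ 447.2 -311.1   60. ]]
[325.6875  43.4375] 20.075 [[ 436.5 -327.6   60. ]]
[354.9375  43.0625] 21.4625 [[ 458.9 -323.9   60. ]]
pile (array([ 448.9, -422.6]), 53.2, 83.4, 8.8)
[ 0.4527329  -0.45118683  0.19893177]
front -43 (np.float64(46.0), np.float64(18.5))
front -38 (np.float64(50.0), np.float64(14.4))
front 36 (np.float64(49.5), np.float64(14.9))
front 42 (np.float64(46.0), np.float64(23.3))
sides -30 (np.float64(50.0), np.float64(19.0)) (np.float64(50.0), np.float64(21.2))
sides 0 (np.float64(50.0), np.float64(13.0)) (np.float64(50.0), np.float64(15.7))
sides 30 (np.float64(50.0), np.float64(22.6)) (np.float64(50.5), np.float64(17.4))
pod edge -20 (np.float64(56.5), np.float64(18.4))
pod edge 0 (np.float64(57.0), np.float64(17.4))
pod edge 20 (np.float64(57.0), np.float64(16.8))
```

Request:
carry_out(gripper=[0.6,0.6,0.6,0.6,0.6], delta_pos=[[10,2,-36],[36,10,-36],[38,10.5,0],[38,10.5,0],[38,10.5,0]], turn=[[0,0,0],[0,0,0],[0,0,0],[0,0,0],[0,0,0]])

```text
time_s: 20.95
eef_pos: [0.4708, -0.2929, 0.2649]
ee_rot: [2.048, 2.382, 0.0]
force: [1.8, 1.1, 0.9]
finger_gap: 0.051
grasp_force: 0.0
```

Request:
carry_out(gripper=[0.6,0.6,0.6,0.6,0.6], delta_pos=[[38,10.5,0],[38,10.5,0],[38,10.5,0],[38,10.5,0],[38,10.5,0]], turn=[[0,0,0],[0,0,0],[0,0,0],[0,0,0],[0,0,0]])

```text
time_s: 21.37
eef_pos: [0.4939, -0.0967, 0.2647]
ee_rot: [-2.047, -2.382, 0.0]
force: [0.2, 0.3, 0.6]
finger_gap: 0.0511
grasp_force: 0.0
```

Request:
carry_out(gripper=[0.6,0.6,0.6,0.6,0.6], delta_pos=[[38,10.5,0],[38,10.5,0],[38,10.5,0],[38,10.5,0],[25,7,0]], turn=[[0,0,0],[0,0,0],[0,0,0],[0,0,0],[0,0,0]])

```text
time_s: 21.78
eef_pos: [0.5157, 0.0882, 0.2644]
ee_rot: [-2.042, -2.385, -0.0]
force: [0.9, 0.6, -0.1]
finger_gap: 0.0512
grasp_force: 0.0
```

Request:
carry_out(gripper=[0.6,0.6,0.6], delta_pos=[[0,0,0],[0,0,0],[0,0,0]], turn=[[0,0,0],[0,0,0],[0,0,0]])

```text
time_s: 22.03
eef_pos: [0.5158, 0.0829, 0.2646]
ee_rot: [2.048, 2.382, -0.002]
force: [0.5, -0.5, -0.2]
finger_gap: 0.0513
grasp_force: 0.0
```

```bash
python3 look.py pics/w10.png pin_holder:0.088 reset_pin:0.138; python3 st.py
```

```text
22.0833 [0.5159 0.0823 0.2648] [ 2.049e+00  2.381e+00 -1.000e-03] f [ 0.1 -0.6 -0.7]
pin_holder 0.56 [353.0, 117.0, 60.0, 57.0] c [534.2 153.5] short 47.7 long 54.9 short-axis deg 105.4
reset_pin 0.75 [361.0, 123.0, 26.0, 23.0] c [536.7 152.3] short 16.8 long 20.0 short-axis deg 98.7
22.1833 tcp [516.   82.1 265. ] yaw y 8.52 z [-0.e+00 -3.e-04 -1.e+00] f [-1.   0.3  0.6] 0.05090093367528686 0.0
```

View pics/w10.png

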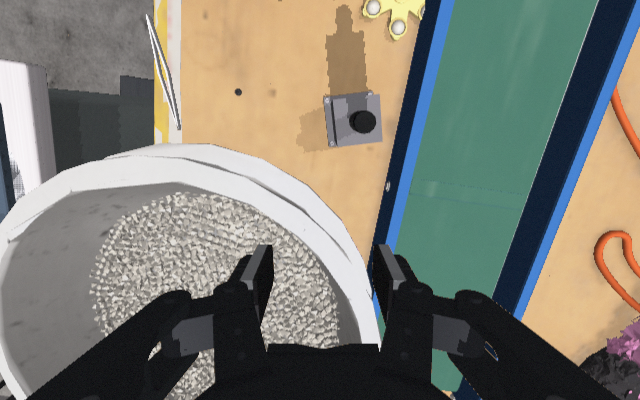

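```bash
python3 - <<'E'
from h import *
K,E,_=cam('wrist'); print('cam',E[:3,3].round(3))
f=lambda p,z:(ray('w',p,z,K,E)*1000).round(0)[0]
for dp in ((361,123),(363,122.5)): print('pin',f(dp,.138))
print('holder top corners',[f(p,.088) for p in ((325,95),(380,92),(383,143),(330,147))])
rim=np.array([(100,157),(182,145),(260,164),(316,205),(355,250),(378,325)],float)
P=ray('w',rim,.185,K,E)[:,:2]*1000; A=np.c_[2*P,np.ones(len(P))]; s=np.linalg.lstsq(A,(P**2).sum(1),rcond=None)[0]; print('rim',P.round(),s[:2].round(),np.sqrt(s[2]+s[:2]@s[:2]))
for z in (.03,.06,.1): print('rail near edge',z,f((437,0),z),f((385,200),z), f((378,280),z))
print('side rail', [(z,(ray('side',p,z)*1000).round(0)[0]) for z in (.03,.06,.1) for p in ((208,214),(313,238))])
E
```

```text
cam [0.506 0.153 0.383]
pin [537. 151. 138.]
pin [538. 151. 138.]
holder top corners [array([506., 170.,  88.]), array([556., 180.,  88.]), array([568., 135.,  88.]), array([518., 124.,  88.])]
rim [[364. 104.]
 [418. 120.]
 [469. 115.]
 [510.  92.]
 [543.  63.]
 [573.   2.]] [428. -27.] 146.69995669337183
rail near edge 0.03 [605. 282.  30.] [597.  64.  30.] [611. -46.  30.]
rail near edge 0.06 [597. 271.  60.] [589.  72.  60.] [602. -29.  60.]
rail near edge 0.1 [586. 256. 100.] [579.  82. 100.] [590.  -7. 100.]
side rail [(0.03, array([ 571., -214.,   30.])), (0.03, array([574., 165.,  30.])), (0.06, array([ 585., -203.,   60.])), (0.06, array([588., 168.,  60.])), (0.1, array([ 605., -187.,  100.])), (0.1, array([608., 173., 100.]))]
```

Request:
carry_out(gripper=[0.6,0.6,0.6,0.6,0.6], delta_pos=[[0,0,0],[0,0,0],[0,0,0],[0,0,0],[0,0,0]], turn=[[0,0,0.118],[0,0,0.118],[0,0,0.118],[0,0,0.118],[0,0,0.118]])

```text
time_s: 22.6
eef_pos: [0.5161, 0.0823, 0.2651]
ee_rot: [2.658, 1.674, 0.0]
force: [-0.3, -0.2, 0.1]
finger_gap: 0.0513
grasp_force: 0.0
```

Request:
carry_out(gripper=[0.6,0.6,0.6,0.6,0.6], delta_pos=[[0,0,0],[35,-9,15],[35,-9,25],[0,0,20],[0,0,10]], turn=[[0,0,0.118],[0,0,0],[0,0,0],[0,0,0],[0,0,0]])

```text
time_s: 23.02
eef_pos: [0.5366, 0.1518, 0.1938]
ee_rot: [-2.745, -1.528, 0.004]
force: [-0.6, -1.0, -0.5]
finger_gap: 0.0518
grasp_force: 0.0
```

Request:
carry_out(gripper=[0.6,0.6,0.6], delta_pos=[[0,0,0],[0,0,0],[0,0,0]], turn=[[0,0,0],[0,0,0],[0,0,0]])

```text
time_s: 23.27
eef_pos: [0.5379, 0.1491, 0.1976]
ee_rot: [2.748, 1.521, 0.002]
force: [0.4, -0.1, 0.1]
finger_gap: 0.0511
grasp_force: 0.0
```

```bash
python3 look.py pics/w11.png pin_holder:0.088 reset_pin:0.138; python3 st.py 538 151 142
```

```text
23.3167 [0.538  0.1494 0.1977] [2.748 1.522 0.003] f [-0.2 -0.2  0.3]
pin_holder 0.68 [321.0, 183.0, 77.0, 84.0] c [544.4 160.6] short 57.1 long 58.5 short-axis deg 105.2
reset_pin 0.79 [319.0, 215.0, 25.0, 45.0] c [543.1 158.4] short 16.5 long 28.5 short-axis deg 147.1
23.4167 tcp [537.8 150.  197.5] yaw y -31.98 z [ 1.8e-03  8.0e-04 -1.0e+00] f [ 0.5 -0.2 -0.4] 0.051203585669828966 0.0
delta tool mm [ 0.8 -0.4 55.5]
```

View pics/w11.png

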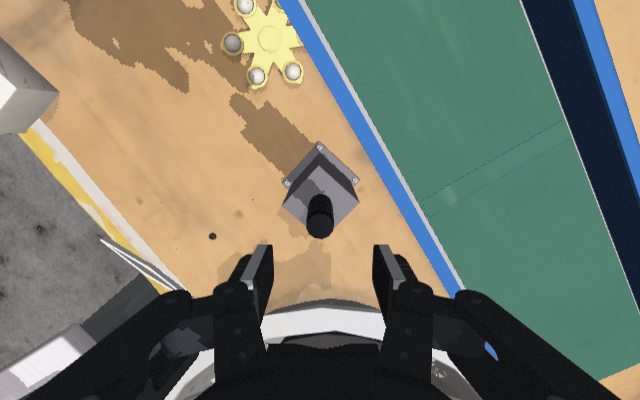

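```bash
python3 - <<'E'
from h import *
s=robot.sense(); d=robot.outline_of('wrist','reset_pin')[0]; v,u=np.nonzero(d['mask']); b=v.max()
im=cv2.imread('pics/w11.png').max(2); w=[(r,np.nonzero(im[r,295:345]<60)[0][[0,-1]]+295) for r in range(210,240,4)]; print(w)
K,E,_=cam('wrist')
r=298*.009/(E[2,3]-.138)/1; print('bottom row',b,'r px',r)
for c in ((u.mean(),b-r),(320,224)): print(c,(ray('w',c,.138,K,E)*1000).round(1), s['eef_pos']*1000)
p=ray('w',(u.mean(),b-r),.138,K,E)[0]; T=R.from_rotvec(s['ee_rot']).as_matrix(); print(T.T@(p-s['eef_pos'])*1000)
E
```

```text
[(210, array([308, 332])), (214, array([308, 332])), (218, array([307, 332])), (222, array([307, 333])), (226, array([307, 333])), (230, array([308, 332])), (234, array([311, 328])), (238, array([321, 321]))]
bottom row 237 r px 15.136507462602788
(np.float64(319.79648760330576), np.float64(221.8634925373972)) [[540.7 156.4 138. ]] [537.84580483 150.04822967 197.46905532]
(320, 224) [[540.  155.2 138. ]] [537.84580483 150.04822967 197.46905532]
[ 6.83491093 -1.04447082 59.47928912]
```

Request:
carry_out(gripper=[0.6,0.6,0.6,0.6,0.6], delta_pos=[[4.5,-1,8],[0,0,20],[0,0,18],[0,0,9],[0,0,0]], turn=[[0,0,0],[0,0,0],[0,0,0],[0,0,0],[0,0,0]])

```text
time_s: 23.88
eef_pos: [0.5378, 0.1551, 0.1393]
ee_rot: [-2.746, -1.525, 0.005]
force: [-0.3, 0.6, 0.3]
finger_gap: 0.0512
grasp_force: 0.0
```

Request:
carry_out(gripper=[0.45,0.35,0.25,0.2,0.15], delta_pos=[[0,0,0],[0,0,0],[0,0,0],[0,0,0],[0,0,0]], turn=[[0,0,0],[0,0,0],[0,0,0],[0,0,0],[0,0,0]])

```text
time_s: 24.3
eef_pos: [0.5395, 0.1551, 0.1423]
ee_rot: [2.746, 1.525, 0.003]
force: [0.3, 0.2, 6.0]
finger_gap: 0.0156
grasp_force: 58.4
```

Request:
carry_out(gripper=[0.1,0.05,0.05,0.05,0.05], delta_pos=[[0,0,0],[0,0,0],[0,0,0],[0,0,0],[0,0,0]], turn=[[0,0,0],[0,0,0],[0,0,0],[0,0,0],[0,0,0]])

```text
time_s: 24.72
eef_pos: [0.5395, 0.1551, 0.1423]
ee_rot: [2.746, 1.525, 0.003]
force: [-0.4, -0.3, 5.2]
finger_gap: 0.0158
grasp_force: 58.4
```

Request:
carry_out(gripper=[0.05,0.05,0.05,0.05,0.05], delta_pos=[[0,0,-8],[0,0,-25],[0,0,-35],[0,0,-38],[0,0,-38]], turn=[[0,0,0],[0,0,0],[0,0,0],[0,0,0],[0,0,0]])

```text
time_s: 25.13
eef_pos: [0.5383, 0.1546, 0.2874]
ee_rot: [2.747, 1.524, -0.001]
force: [1.3, 0.8, 0.6]
finger_gap: 0.0159
grasp_force: 58.9
```

Request:
carry_out(gripper=[0.05,0.05,0.05,0.05,0.05], delta_pos=[[0,0,-38],[0,0,-26],[-10,4,0],[-25,9,0],[-36,13,0]], turn=[[0,0,0],[0,0,0],[0,0,0],[0,0,0],[0,0,0]])

```text
time_s: 25.55
eef_pos: [0.5234, 0.0832, 0.3495]
ee_rot: [-2.742, -1.532, -0.002]
force: [1.3, -0.8, -1.1]
finger_gap: 0.0162
grasp_force: 58.9
```

Request:
carry_out(gripper=[0.05,0.05,0.05,0.05,0.05], delta_pos=[[-36,13,0],[-36,13,0],[-36,13,0],[-36,13,0],[-36,13,0]], turn=[[0,0,0],[0,0,0],[0,0,0],[0,0,0],[0,0,0]])

```text
time_s: 25.97
eef_pos: [0.4822, -0.1079, 0.3497]
ee_rot: [-2.746, -1.525, -0.001]
force: [1.6, -0.9, -0.5]
finger_gap: 0.0156
grasp_force: 58.9
```

Request:
carry_out(gripper=[0.05,0.05,0.05,0.05,0.05], delta_pos=[[-36,13,0],[-36,13,0],[-36,13,0],[-36,13,0],[-36,13,0]], turn=[[0,0,0],[0,0,0],[0,0,0],[0,0,0],[0,0,0]])

```text
time_s: 26.38
eef_pos: [0.4422, -0.2949, 0.3497]
ee_rot: [-2.747, -1.525, -0.001]
force: [0.0, -0.2, -0.6]
finger_gap: 0.0161
grasp_force: 58.9
```

Request:
carry_out(gripper=[0.05,0.05,0.05,0.05,0.05], delta_pos=[[-25,9,0],[-10,4,0],[0,0,0],[0,0,0],[0,0,0]], turn=[[0,0,0],[0,0,0],[0,0,0],[0,0,0],[0,0,0]])

```text
time_s: 26.8
eef_pos: [0.4365, -0.3284, 0.3492]
ee_rot: [-2.745, -1.527, -0.001]
force: [-1.2, -0.2, -0.9]
finger_gap: 0.0157
grasp_force: 58.9
```

```bash
python3 st.py 434.3 -328.7 240; python3 - <<'E'
from h import *
im=robot.camera('wrist')[...,::-1]; cv2.imwrite('pics/w12.png',im); K,E,_=cam('wrist')
z=robot.sense()['eef_pos'][2]
for l in ('reset_pin','stacker','plate_a'):
    for d in robot.outline_of('wrist',l)[:2]: print(l,round(d['conf'],2),np.round(d['bbox']).tolist())
T=R.from_rotvec(robot.sense()['ee_rot']).as_matrix(); e=robot.sense()['eef_pos']
for h in (0,.02,.05,.054,.09,.134): print(h,proj('w',e+T[:,2]*h,K,E).round(1))
E
```

```text
26.8 tcp [ 436.5 -328.4  349.2] yaw y -31.83 z [ 0.      0.0011 -1.    ] f [-1.2 -0.2 -0.9] 0.01570001110443609 58.909016847610474
delta tool mm [ -1.5  -1.6 109.2]
reset_pin 0.66 [321.0, 248.0, 34.0, 97.0]
stacker 0.97 [340.0, 183.0, 122.0, 125.0]
plate_a 0.62 [361.0, 213.0, 62.0, 66.0]
0 [[320.8 282.7]]
0.02 [[321.  261.6]]
0.05 [[321.2 238.3]]
0.054 [[321.2 235.8]]
0.09 [[321.4 216.8]]
0.134 [[321.6 200.4]]
```

Request:
carry_out(gripper=[0.05,0.05,0.05,0.05,0.05], delta_pos=[[-1.5,-1.5,20],[0,0,37],[0,0,38],[0,0,27],[0,0,15]], turn=[[0,0,0],[0,0,0],[0,0,0],[0,0,0],[0,0,0]])

```text
time_s: 27.42
eef_pos: [0.4333, -0.3283, 0.2092]
ee_rot: [-2.742, -1.525, 0.003]
force: [0.3, -0.2, 0.4]
finger_gap: 0.016
grasp_force: 58.9
```

Request:
carry_out(gripper=[0.05,0.05,0.05,0.05,0.05], delta_pos=[[0,0,0],[0,0,0],[0,0,0],[0,0,0],[0,0,0]], turn=[[0,0,0],[0,0,0],[0,0,0],[0,0,0],[0,0,0]])

```text
time_s: 27.83
eef_pos: [0.4344, -0.3307, 0.2135]
ee_rot: [2.745, 1.525, 0.002]
force: [-0.2, 0.5, -0.9]
finger_gap: 0.0155
grasp_force: 58.9
```

```bash
python3 st.py 434.3 -328.7 200; python3 - <<'E'
from h import *
K,E,_=cam('wrist'); s=robot.sense(); im=robot.camera('wrist')[...,::-1]; cv2.imwrite('pics/w13.png',im)
T=R.from_rotvec(s['ee_rot']).as_matrix(); e=s['eef_pos']
for h in (.054,.09,.134): print(h,proj('w',e+T[:,2]*h,K,E).round(1))
print('hole',proj('w',[.4343,-.3287,.06],K,E))
c=im[150:275,240:400]; a=cv2.resize(c,(800,625),interpolation=cv2.INTER_CUBIC)[:600]; cv2.imwrite('pics/c13.png',a)
E
```

```text
27.8333 tcp [ 434.4 -330.7  213.5] yaw y -31.89 z [ 0.002  -0.0011 -1.    ] f [-0.2  0.5 -0.9] 0.015528559327411026 58.914740681648254
delta tool mm [ 1.6 -1.2 13.5]
0.054 [[321. 235.]]
0.09 [[321.2 216.1]]
0.134 [[321.4 199.8]]
hole [[319.8710264  192.49463159]]
```

View pics/c13.png

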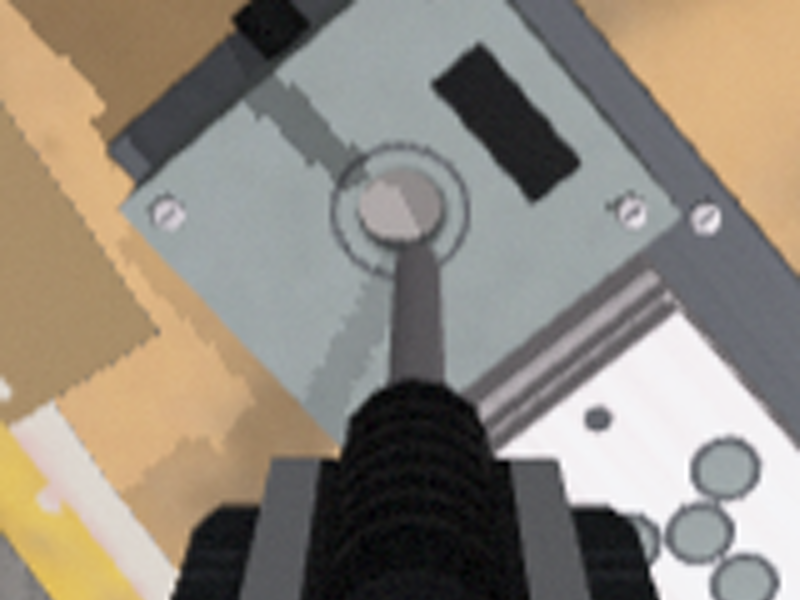

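Request:
carry_out(gripper=[0.05,0.05,0.05,0.05,0.05], delta_pos=[[3.5,-3,10],[0,0,4],[0,0,0],[0,0,0],[0,0,0]], turn=[[0,0,0],[0,0,0],[0,0,0],[0,0,0],[0,0,0]])

```text
time_s: 28.3
eef_pos: [0.4333, -0.3262, 0.1986]
ee_rot: [2.746, 1.525, 0.0]
force: [0.2, -0.8, 0.2]
finger_gap: 0.016
grasp_force: 58.9
```

```bash
cat > chk.py <<'E'
from h import *
K,E,_=cam('wrist'); s=robot.sense(); im=robot.camera('wrist')[...,::-1]; T=R.from_rotvec(s['ee_rot']).as_matrix(); e=s['eef_pos']
print((e*1000).round(1),'delta',(T.T@(np.array([.4337,-.3261,e[2]])-e)*1000).round(1),'f',s['force'].round(1))
g=cv2.cvtColor(im,cv2.COLOR_BGR2GRAY)
for r in range(184,226,3): print(r,' '.join('%3d'%v for v in g[r,306:340]))
print('hole px at .06',proj('w',[.4343,-.3287,.06],K,E).round(1),'TCP axis tip',proj('w',e+T[:,2]*.134,K,E).round(1))
E
python3 chk.py
```

```text
[ 433.3 -326.2  198.6] delta [0.3 0.3 0. ] f [ 0.2 -0.8  0.2]
184 110 108 108 109 110 156 160 160 160 158 157 159 159 159 159 158 158 160 159 159 161 159 161 159 161 160 160 160 159 159 161 160 160 140
187 109 108 110 109 111 108 109 109 108 105 119 126 111 115 127 136 138 142 141 139 137 128 117  94 117 138 159 159 158 158 160 159 160 160
190 108 109 106 106 108 107  91  75  79  98 108 107 129 157 156 156 148 147 146 142 144 155 160 161 161 155 145 120 112 150 161 159 160 160
193 159 156 159 143 105  73  89 107 108 108  99 104 146 157 139 136 153 139 136 137 137 137 138 132 130 145 159 158 158 126 111 125 159 161
196 159 157 158 144 104 150 142 110 100 102 156 167 166 167 168 166 166 166 138 135 138 137 136 137 136 131 119 141 158 159 149 103 147 161
199 158 157 158 118 109 155 156 158 134 132 164 167 168 168 143 123 103  94 104 104 122 135 134 136 138 137 116 102 156 157 158 123 121 159
202 159 159 160 130 106 158 158 157 153 117 123 138 165  90  74  78  81  81  83  87  87  98 134 136 135  97  85 111 155 157 159 110 137 159
205 159 160 159 161 122 111 158 160 159 147 124  91  60  6
[... 281 characters left out ...]
  75  79  83  85  86  85  87  88 113 140 103  90 128 149 160 161 163 162 160 160
214 162 161 162 160 162 160 143 141 140 136 138 137  90  74  76  81  82  80  86  84  86  89 124 156 159 159 159 158 160 160 162 161 162 161
217 162 161 151 142 140 140 140 140 142 140 138 139  74  72  78  81  82  83  84  85  86  91 115 158 158 160 160 156 160 159 159 158 158 157
220 158 154 141 141 143 139 138 139 141 140 141 127  75  73  76  78  83  84  84  85  86  92 107 157 161 160 159 157 159 157 158 159 158 158
223 149 140 142 141 141 141 140 141 142 142 139 132  75  73  77  80  81  85  83  84  87  91  95 156 158 159 158 160 159 160 157 158 160 159
hole px at .06 [[323.8 200.1]] TCP axis tip [[321.4 199.8]]
```

Request:
carry_out(gripper=[0.05,0.05,0.05,0.05,0.05], delta_pos=[[2,0,0],[0,0,0],[0,0,4],[0,0,4],[0,0,0]], turn=[[0,0,0],[0,0,0],[0,0,0],[0,0,0],[0,0,0]])

```text
time_s: 28.77
eef_pos: [0.434, -0.3237, 0.1894]
ee_rot: [-2.745, -1.525, 0.001]
force: [-0.2, 0.2, -0.3]
finger_gap: 0.0156
grasp_force: 58.9
```

```bash
python3 chk.py
```

```text
[ 434.  -323.7  189.4] delta [-2.2  1.  -0. ] f [-0.2  0.2 -0.3]
184 105 127 129 109 130 157 158 161 160 158 158 157 157 157 158 160 159 159 159 159 157 156 157 157 158 159 159 158 159 159 138  82  34  33
187 107 108 107 109 107 107 129 158 159 157 158 158 158 157 159 158 160 157 159 157 158 157 158 158 158 159 161 156 158 157 158 160 158  99
190 108 107 106 108 110 108 106 107 106 129 154 158 157 156 157 157 158 150 147 147 148 141 157 159 161 159 158 158 157 158 157 156 156 160
193 111 105 107 106 108 106 108 110 105 106  91  97 108 116 103 142 148 150 157 152 152 154 145 142 132 114 111 132 148 158 157 157 159 157
196 157 156 140 108 104 107  99  74  73  95 106 108 106 105  99 127 132 140 142 136 133 138 137 144 153 159 159 157 148 118 109 147 159 159
199 157 157 158 156 142  86  73 101 105 108 101  97 141 165 141 107  93  93  97 102 119 134 135 136 134 126 128 142 156 159 157 120 111 158
202 156 156 157 156 107 111 155 158 156 152 144 148 135  81  75  77  78  82  86  86  88  98 134 136 134 132 134 124 116 155 167 160 129 105
205 157 156 156 150 100 139 156 156 157 144 117 134 116
[... 284 characters left out ...]
  72  79  80  83  84  84  86  88  79  62  60  78  96 132 156 158 157 128 111 150
214 155 157 158 160 160 160 147 104  91 116 140 141  86  72  73  79  81  85  84  83  84  90 111 121 145 156 157 158 141 115 109 147 159 158
217 157 160 159 150 141 141 141 142 141 125 111  99  69  73  77  76  81  81  85  83  87  89 114 127 139 127 113 118 147 157 158 160 159 158
220 160 159 149 148 143 140 139 139 139 139 138 125  75  75  77  78  81  85  83  86  88  88 112 151 157 157 157 157 156 158 161 159 159 159
223 161 148 146 140 139 141 139 138 140 139 139 126  73  74  78  80  80  83  85  84  84  91  96 157 160 159 157 158 157 156 157 157 158 158
hole px at .06 [[324.9 205.8]] TCP axis tip [[321.4 199.8]]
```

Request:
carry_out(gripper=[0.05,0.05,0.05,0.05,0.05], delta_pos=[[0.8,0.8,3],[0,0,6],[0,0,5],[0,0,0],[0,0,0]], turn=[[0,0,0],[0,0,0],[0,0,0],[0,0,0],[0,0,0]])

```text
time_s: 29.23
eef_pos: [0.4351, -0.3237, 0.1758]
ee_rot: [-2.746, -1.525, 0.001]
force: [-1.0, -0.3, -0.2]
finger_gap: 0.0155
grasp_force: 58.9
```

Request:
carry_out(gripper=[0.05,0.05,0.05,0.05,0.05], delta_pos=[[0,0,3],[0,0,3],[0,0,2],[0,0,0],[0,0,0]], turn=[[0,0,0],[0,0,0],[0,0,0],[0,0,0],[0,0,0]])

```text
time_s: 29.65
eef_pos: [0.4355, -0.3241, 0.1684]
ee_rot: [2.746, 1.525, 0.0]
force: [0.0, -1.3, 2.8]
finger_gap: 0.0157
grasp_force: 59.2
```

Request:
carry_out(gripper=[0.05,0.05,0.05,0.05,0.05], delta_pos=[[0,0,2],[0,0,2],[0,0,0.8],[0,0,0],[0,0,0]], turn=[[0,0,0],[0,0,0],[0,0,0],[0,0,0],[0,0,0]])

```text
time_s: 30.07
eef_pos: [0.4356, -0.3243, 0.164]
ee_rot: [2.746, 1.524, 0.001]
force: [-0.2, -0.5, 8.5]
finger_gap: 0.0157
grasp_force: 60.0
```

```bash
python3 st.py
```

```text
30.0667 tcp [ 435.6 -324.3  164. ] yaw y -31.92 z [ 1.2e-03 -8.0e-04 -1.0e+00] f [-0.2 -0.5  8.5] 0.015743573516458043 60.04873037338257
```

Request:
carry_out(gripper=[0.05,0.05,0.05,0.05,0.05], delta_pos=[[0,0,0.4],[0,0,0],[0,0,0],[0,0,0],[0,0,0]], turn=[[0,0,0],[0,0,0],[0,0,0],[0,0,0],[0,0,0]])

```text
time_s: 30.48
eef_pos: [0.4357, -0.3244, 0.1638]
ee_rot: [2.745, 1.524, 0.001]
force: [-0.8, 0.2, 13.3]
finger_gap: 0.0159
grasp_force: 60.3
```

```bash
python3 look.py pics/w14.png plate_a:0.048; python3 st.py
```

```text
30.5333 [ 0.4357 -0.3244  0.1638] [2.745e+00 1.524e+00 1.000e-03] f [-1.4  0.1 11.8]
plate_a 0.98 [395.0, 263.0, 66.0, 59.0] c [ 458.2 -408.7] short 33.9 long 69.1 short-axis deg 8.5
plate_a 0.78 [393.0, 255.0, 73.0, 53.0] c [ 471.1 -396. ] short 27.6 long 73.5 short-axis deg 33.2
plate_a 0.38 [350.0, 203.0, 199.0, 155.0] c [ 441.6 -359.3] short 96.1 long 160.4 short-axis deg 8.8
30.5833 tcp [ 435.7 -324.4  163.8] yaw y -31.92 z [ 1.4e-03 -9.0e-04 -1.0e+00] f [-1.7  0.  12.4] 0.015490859149821833 60.289186835289
```

```bash
python3 -c "
from plant import robot
print(robot.finish_job())"
```

```text
the job is handed in; nothing more can be done
None
```

I handed the job in at about 30.6 s, but the judge returned no verdict. Both plates are stacked on the bed, about 1–3 mm off centre by my camera estimate, and the gripped pin holds the button at its stop with about 12 N. I had no contact with the carton or the spinner.

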